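# Start up the bag sealer

### The arm

A 6-joint arm with a two-finger parallel gripper is mounted at the origin on the work surface. World frame = base frame: x ahead of the robot, y to its left, z up, the work surface at z = 0. Lengths are in m, angles in rad, forces in N, time in s.
With the tool pointing down it reaches from about 0.275 to 0.725 m from the base axis. Payload 15.9 kg.
Tool frame: the origin (TCP) lies on the centre line of the jaws, within the pads' length; the fingertips stand arm.tips_ahead ahead of it and the grasp point (between the pads) lies 6 mm ahead of it (arm.tips_ahead is the distance from the TCP to the fingertips, in m); y points along the fingers, z is the direction in which the jaws open and shut, and the axes are right-handed (so a half turn about y gives the same grasp; the last joint's range is limited). The gripper opens to 85 mm and grips with 20 to 120 N. Pads are 22 mm wide; open, the fingers measure 114 mm over their backs; the gripper's body (76 mm by 85 mm) begins 54 mm behind the grasp point. The pads swing forward as they close: fully open they stand 13 mm farther back than shut.
Start: joints at [-1.127, 0.213, -0.034, 1.323, 0, 1.571], TCP at [0.215, -0.452, 0.256] pointing down, gripper open.
Joint ranges: [-2.98, 2.98], [-0.74, 1.72], [-1.14, 1.35], [-2.1, 2.04], [-1.57, 1.44], [-3.14, 3.14]. Speed limits (rad/s): [1.89, 1.89, 2.39, 2.57, 3.14, 3.14].

### API

Orientations are given as a unit quaternion [x, y, z, w].
In Python, from bench import arm gives the robot as it stands.
- The arm moves only by the tool jog_arm, never from a script. Its argument "series" is a list of rows, each an object with "grip": the opening, from 0 (shut) to 1 (fully open); "travel": the shift along the tool's x, y, z in cm, a list of three; "rotation": the turn, a rotation vector about the tool's x, y, z in degrees, a list of three. In form: [{"grip": grip, "travel": [tx, ty, tz], "rotation": [ax, ay, az]}, ...]. A call has 1 to 20 rows; each row shifts and turns the pose as measured when the row begins, along the tool's axes as they then stand; what a row does not reach is not made up. A row lasts 1/10 s, in which the tool goes at most 50 mm and 8.59 degrees, less where a joint would pass 70% of its speed; a pose out of reach is approached as far as the arm can. A call is refused whole if a number of a shift passes 5 or a number of a turn 8.59, either way. A call with a gripper value outside its range is refused whole. The fingers move at their own pace and stop on an object; "squeeze" is the grip in N (left out, the last holds). Time passes only in rows, so rows that do not move let the fingers close. It gives the time, the measured TCP pose, the force and the opening at its end, in the units of the state.
- arm.read_state(): the state, without advancing time (a new reading comes with each control period).
- arm.grab_frame(name): name is "side" or "top"; returns the picture (384x512x3 uint8, red, green, blue); there is no depth.
- arm.get_calibration(name): a dict with "camera_matrix" (3x3 intrinsics, pixels), "position" and "orientation" of the camera in the world. Camera axes: x right, y down, z forward; pixel columns grow to the right and rows downward; lengths in m; the calibration is good to about 2 mm. A picture is of the moment at which its call begins. get_calibration takes no time and is no camera call.
- arm.close_job(): hands the job in, once; it reports no verdict.
The state is a dict: "time": time; "joint_pos": joint angles; "qd": joint speeds; "joint_efforts": joint torques, N m; "tcp_pos": TCP position; "eef_rot": TCP orientation; "wrist_force": force on the tool from outside, world axes, zero at the start; "torque": the same for the moment, N m; "opening": finger opening in m.
Only numpy, scipy, OpenCV 4.12 (cv2) and the standard library are available. Lean on these libraries where they do the work, as an engineer would, in place of code of your own. Each camera call takes 0.05 s, during which the arm holds its last target. There are 200 camera calls.

### The job

Start up the bag sealer on the packing table so that its belt is already running before the heat comes on: on its sloping control panel, tip the main switch on, then the conveyor belt switch, and last the heater switch, each with a light push of the fingertips on the far half of the rocker until it has gone fully over. All four switches are off now; leave the fan switch off, do not turn the speed knob, and leave the tape roll, the knife, the mug and the small carton where they are.

Things in the scene. Friction and masses are not known exactly. Their poses are not given: they have to be found in the camera images.
- sealer: steel and grey tabletop band sealer for plastic bags, 340 mm deep (x), 840 long (y), 255 high, fixed; origin at the centre of its underside on the table, x away from the operator (robot), y to the left. A conveyor runs along its near side; behind it stand, on the left, the sealing head (flat top 249 mm high, y = -108 to 412) and, on the right, the console (y = -400 to -130).
- panel (a point): centre of the console's bare aluminium panel, 215 mm long up the slope and 270 mm wide (y); axes as sealer. The panel slopes up away from the operator at 12 degrees. Across its near part runs one row of four rockers, left to right: main (widest), fan, heater, belt, 88 mm left, 26 mm left, 30 mm right and 86 mm right of the panel's middle, all 45 mm down the slope from it. Farther up: temperature controller (left), speed knob (right).
- main_switch (a joint): main switch, leftmost and widest rocker (32 mm wide), black, 30 mm long, top a V of two 15 mm halves. 0 = off: near half (robot side) parallel to the panel, far half standing up 21 degrees; 0.36 = on: far half parallel to the panel. Pushing the far half down turns it on. No spring: it stays where left, even half-way. About 2 N tips it; pushed on past 4 N the whole switch gives in its springy seat, 1 mm per 5 N, up to 4 mm.
- main_switch_far (a point): middle of the far edge of that rocker's far half, on the top face, 15 mm from the valley of the V (rocker 32 mm wide). It moves with the rocker, about 5 mm along the panel's normal from off (11 mm above the panel sheet) to on (6 mm). Press here: a fingertip that also covers the near half blocks the rocker. The bezel is 2 mm high. Its axes tilt with the rocker; take directions from sealer.
- fan_switch (a joint): cooling fan switch, second rocker from the left (21 mm wide), to be left off, black, 30 mm long, top a V of two 15 mm halves. 0 = off: near half (robot side) parallel to the panel, far half standing up 21 degrees; 0.36 = on: far half parallel to the panel. Pushing the far half down turns it on. No spring: it stays where left, even half-way. About 2 N tips it; pushed on past 4 N the whole switch gives in its springy seat, 1 mm per 5 N, up to 4 mm.
- fan_switch_far (a point): middle of the far edge of that rocker's far half, on the top face, 15 mm from the valley of the V (rocker 21 mm wide). It moves with the rocker, about 5 mm along the panel's normal from off (11 mm above the panel sheet) to on (6 mm). Press here: a fingertip that also covers the near half blocks the rocker. The bezel is 2 mm high. Its axes tilt with the rocker; take directions from sealer.
- heater_switch (a joint): heater switch, third rocker from the left (21 mm wide), black, 30 mm long, top a V of two 15 mm halves. 0 = off: near half (robot side) parallel to the panel, far half standing up 21 degrees; 0.36 = on: far half parallel to the panel. Pushing the far half down turns it on. No spring: it stays where left, even half-way. About 2 N tips it; pushed on past 4 N the whole switch gives in its springy seat, 1 mm per 5 N, up to 4 mm.
- heater_switch_far (a point): middle of the far edge of that rocker's far half, on the top face, 15 mm from the valley of the V (rocker 21 mm wide). It moves with the rocker, about 5 mm along the panel's normal from off (11 mm above the panel sheet) to on (6 mm). Press here: a fingertip that also covers the near half blocks the rocker. The bezel is 2 mm high. Its axes tilt with the rocker; take directions from sealer.
- belt_switch (a joint): conveyor belt switch, rightmost rocker (21 mm wide), black, 30 mm long, top a V of two 15 mm halves. 0 = off: near half (robot side) parallel to the panel, far half standing up 21 degrees; 0.36 = on: far half parallel to the panel. Pushing the far half down turns it on. No spring: it stays where left, even half-way. About 2 N tips it; pushed on past 4 N the whole switch gives in its springy seat, 1 mm per 5 N, up to 4 mm.
- belt_switch_far (a point): middle of the far edge of that rocker's far half, on the top face, 15 mm from the valley of the V (rocker 21 mm wide). It moves with the rocker, about 5 mm along the panel's normal from off (11 mm above the panel sheet) to on (6 mm). Press here: a fingertip that also covers the near half blocks the rocker. The bezel is 2 mm high. Its axes tilt with the rocker; take directions from sealer.
- speed_knob (a joint): belt speed knob, black, 38 mm across and 24 mm high, at the upper right of the panel, 88 mm up the slope from the rockers; value in rad, set at random, to be left as it is
- tape_roll: roll of brown parcel tape lying flat on top of the sealing head, 100 mm across, 48 mm high, loose; origin at the centre of its underside
- carton_knife: grey carton knife, 30 x 163 x 19 mm, loose, lying on top of the sealing head; origin under the middle of its 145 mm grip, y along its length towards the blade
- mug: white mug, 82 mm across, 95 mm high, loose, on the table to the right of the sealer; origin at the centre of its underside, handle on its +y side
- small_carton: closed brown carton, 110 x 150 x 75 mm, loose, on the table to the right of the sealer; origin at the centre of its underside
- knob_pointer (a point): outer end of the white pointer on top of the speed knob, 12 mm from its axis

How it is judged:
On the way, in this order (a step that is already met when the one before it is completed fails the run):
1. the main switch is on (value of joint main_switch above 0.27 rad), for 0.2 s.
2. then the belt switch is on (value of joint belt_switch above 0.27 rad), for 0.2 s.
3. then the heater switch is on (value of joint heater_switch above 0.27 rad), for 0.2 s.
At the end, for the whole second after the job is handed in: main, belt and heater switches at least three quarters over (joint above 0.27 of 0.36 rad), fan switch off (below 0.1 rad), knob pointer within 4 mm and loose things within 15 mm of where they were, nothing lifted (value of joint each of main_switch, belt_switch, heater_switch above 0.27 rad and value of joint fan_switch below 0.1 rad and distance of knob_pointer from where it was at the start of the episode below 0.004 m and distance of each of tape_roll, carton_knife, mug, small_carton from where it was at the start of the episode below 0.015 m); the robot touches nothing.
It fails at once if the belt switch is tipped on while the main switch is off (value of joint belt_switch above 0.18 rad and value of joint main_switch below 0.18 rad).
It fails at once if the heater switch is tipped on while the belt switch is off (value of joint heater_switch above 0.18 rad and value of joint belt_switch below 0.18 rad).
It fails at once if the fan switch is tipped, or the speed knob turned (pointer moved 4 mm, about 20 degrees) (value of joint fan_switch above 0.14 rad or distance of knob_pointer from where it was at the start of the episode above 0.004 m).
It fails at once if the sealer or a switch is pushed harder than 25 N (contact force between any of the fingers, the arm and sealer above 25 N).
It fails at once if a loose thing is moved more than 15 mm, or lifted (distance of any of tape_roll, carton_knife, mug, small_carton from where it was at the start of the episode above 0.015 m).
It also fails if it takes over 42 s, if anything falls off the work surface, if the arm or the gripper's body presses on something with over 40 N, if the wrist force passes 120 N, or if a joint passes its speed limit or range.

## Working session

There is one attempt and no reset: what is moved stays moved. The work goes in short steps, Python scripts to look and compute and a tool call to move; the robot and the scene stay as the last step left them, time stands still between calls to the robot, and variables do not carry over. Pictures are saved under pics/ and viewed, about 8 in all and at most 12, crops included, and the job is handed in when it is done.

Besides the shell and the picture viewer there is one more tool, called after ">>>" in YAML: its name, and indented under it one key for each argument. jog_arm: Moves the arm, as the interface text tells. Its arguments: {"type":"object","properties":{"series":{"type":"array"},"squeeze":{"type":"number"}},"required":["series"]}

```bash
mkdir -p pics; ls; python3 - <<'E'
from bench import arm
import cv2, numpy as np
print(arm.tips_ahead); s=arm.read_state()
for k,v in s.items(): print(k,v)
for n in("side","top"):
    im=arm.grab_frame(n); cv2.imwrite(f"pics/{n}0.png",cv2.cvtColor(im,cv2.COLOR_RGB2BGR)); print(arm.get_calibration(n))
a=[cv2.imread(f"pics/{n}0.png") for n in("side","top")]
E
```

```text
pics
0.025
time 0.0
joint_pos [-1.12701180e+00  2.13355305e-01 -3.50355829e-02  1.32351780e+00
  5.38617274e-05  1.57080129e+00]
qd [ 0.00099805 -0.00092882  0.00111978  0.00014302 -0.00035722  0.00133365]
joint_efforts [ 4.06893334e-03 -6.86165285e+01  4.87118697e+01  1.74318929e-02
  2.43432378e-04 -3.56425801e-05]
tcp_pos [ 0.21456111 -0.4512796   0.25582591]
eef_rot [-0.15568338  0.69015858 -0.68938292  0.15554743]
wrist_force [ 0.13036954 -0.00965794 -0.17631614]
torque [ 0.01122972  0.00676937 -0.01001861]
opening 0.08509225791242378
{'camera_matrix': array([[346.53057166,   0.        , 253.91807398],
       [  0.        , 346.53057166, 190.69939532],
       [  0.        ,   0.        ,   1.        ]]), 'position': array([-0.03136454,  0.69020678,  0.81250833]), 'orientation': array([-0.34222345,  0.82894854, -0.41160568,  0.16219801])}
{'camera_matrix': array([[390.24487724,   0.        , 251.9544173 ],
       [  0.        , 390.24487724, 185.09346931],
       [  0.        ,   0.        ,   1.        ]]), 'position': array([0.35812416, 0.03730277, 1.6177725 ]), 'orientation': array([ 0.70991676, -0.70196166,  0.04029758, -0.04054772])}
```

View pics/side0.png

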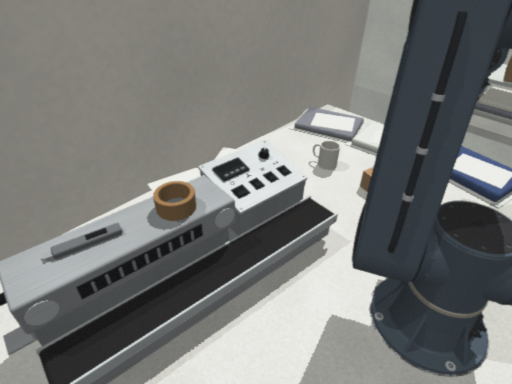

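View pics/top0.png

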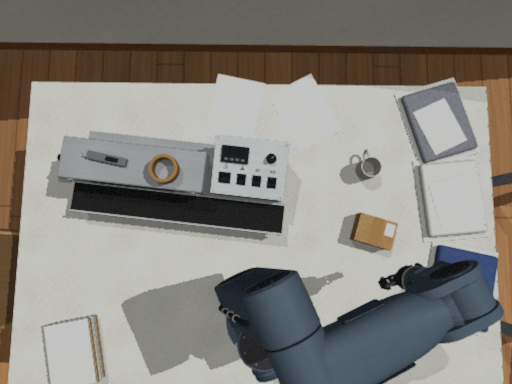

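Both views show the console: side view panel around (250,178) with rockers at about (240,190)–(284,170); top view panel around (250,168) with rockers at (225,178)–(272,183). The sealer is yawed a few degrees. Next I find the rocker blobs and triangulate them.

```bash
cat > h.py <<'E'
import numpy as np, cv2
from bench import arm
from scipy.spatial.transform import Rotation as R
def ray(n,uv):
    c=arm.get_calibration(n); d=np.linalg.inv(c["camera_matrix"])@[*uv,1]
    d=R.from_quat(c["orientation"]).apply(d); return np.array(c["position"]),d/np.linalg.norm(d)
def tri(uv1,uv2):
    (p,a),(q,b)=ray("side",uv1),ray("top",uv2)
    t=np.linalg.lstsq(np.c_[a,-b],q-p,rcond=None)[0]
    return (p+a*t[0]+q+b*t[1])/2, np.linalg.norm(p+a*t[0]-q-b*t[1])
def proj(n,P):
    c=arm.get_calibration(n); x=c["camera_matrix"]@R.from_quat(c["orientation"]).inv().apply(np.array(P)-c["position"]); return x[:2]/x[2]
E
python3 - <<'E'
import cv2,numpy as np
from h import *
out=[]
for n,(x,y,w,h) in {"side":(195,135,115,95),"top":(205,130,90,75)}.items():
    im=cv2.imread(f"pics/{n}0.png"); g=cv2.cvtColor(im,cv2.COLOR_BGR2GRAY)
    m=np.zeros_like(g); m[y:y+h,x:x+w]=(g[y:y+h,x:x+w]<60)*255
    k,l,st,ce=cv2.connectedComponentsWithStats(m)
    for i in range(1,k):
        if st[i,4]>15: print(n,st[i],ce[i].round(2), [v for v in np.round(cv2.boxPoints(cv2.minAreaRect(np.argwhere(l==i)[:,::-1].astype(np.float32))),1).tolist()])
    c=cv2.resize(im[y:y+h,x:x+w],None,fx=6,fy=6,interpolation=cv2.INTER_CUBIC); out.append(c)
    cv2.imwrite(f"pics/c_{n}.png",c)
H=max(o.shape[0] for o in out)
E
```

```text
side [259 149   9  10  65] [263.48 153.91] [[259.0, 149.0], [267.0, 149.0], [267.0, 158.0], [259.0, 158.0]]
side [213 159  35  22 353] [229.56 168.92] [[212.8000030517578, 168.39999389648438], [241.5, 155.6999969482422], [247.8000030517578, 169.8000030517578], [219.0, 182.5]]
side [278 166  12   9  58] [283.33 170.28] [[277.5, 168.5], [281.5, 164.5], [289.0, 172.0], [285.0, 176.0]]
side [264 172  13  10  66] [270.21 176.59] [[264.0, 175.0], [268.5, 170.5], [276.0, 178.0], [271.5, 182.5]]
side [251 179  12  10  68] [256.62 183.5 ] [[250.5, 181.39999389648438], [256.0, 176.8000030517578], [263.0, 185.1999969482422], [257.5, 189.8000030517578]]
side [233 186  16  12 113] [240.19 191.29] [[232.0, 191.0], [239.5, 183.5], [248.0, 192.0], [240.5, 199.5]]
side [254 199  56  31 907] [290.52 218.84] [[254.0, 199.0], [309.0, 199.0], [309.0, 229.0], [254.0, 229.0]]
side [195 224   7   6  34] [198.32 227.  ] [[195.0, 224.0], [201.0, 224.0], [201.0, 229.0], [195.0, 229.0]]
top [221 145  28  19 377] [234.64 153.56] [[220.5, 160.60000610351562], [222.3000030517578, 144.6999969482422], [248.5, 147.60000610351562], [246.6999969482422, 163.5]]
top [267 154   9   9  58] [270.76 158.34] [[267.0, 154.0], [275.0, 154.0], [275.0, 162.0], [267.0, 162.0]]
top [219 172  11  11 108] [224.   177.05] [[219.0, 172.0], [229.0, 172.0], [229.0, 182.0], [219.0, 182.0]]
top [237 174   9  11  77] [240.74 179.14] [[236.3000030517578, 183.39999389648438], [237.5, 173.6999969482422], [245.1999969482422, 174.60000610351562], [244.0, 184.39999389648438]]
top [252 176   9  11  78] [255.99 180.63] [[251.60000610351562, 184.89999389648438], [253.0, 175.10000610351562], [260.3999938964844, 176.1999969482422], [259.0, 186.0]]
top [267 178   9  10  79] [271.15 182.44] [[267.0, 178.0], [275.0, 178.0], [275.0, 187.0], [267.0, 187.0]]
top [205 197  65   8 270] [227.48 201.88] [[205.0, 204.0], [205.0, 197.0], [269.0, 197.0], [269.0, 204.0]]
```

View pics/c_side.png

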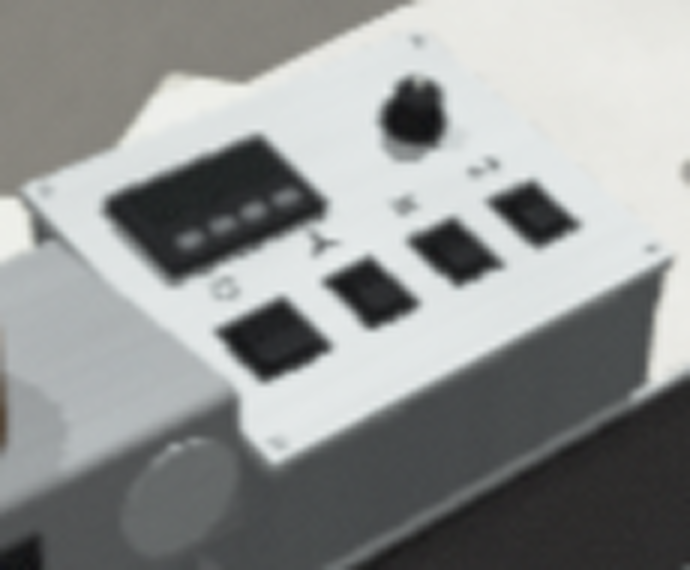

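View pics/c_top.png

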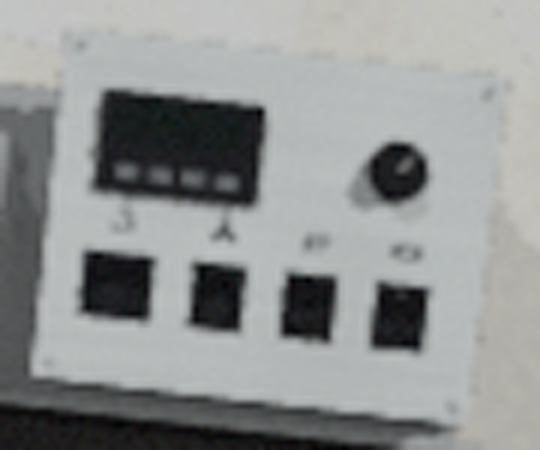

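The crops are clear. Side-crop panel corners NL(275,463), FL(22,190), FR(418,2), NR(668,262); top-crop NL(32,378), FL(65,35), FR(505,80), NR(460,428). All rockers are raised at the far end (off). The knob is at the upper right.

```bash
cat > fit.py <<'E'
from h import *
S=lambda x,y:((x+.5)/6-.5+195,(y+.5)/6-.5+135); T=lambda x,y:((x+.5)/6-.5+205,(y+.5)/6-.5+130)
sl=np.radians(12); X=np.array([np.cos(sl),0,np.sin(sl)]); N=np.array([-np.sin(sl),0,np.cos(sl)]); Y=np.array([0,1,0])
L=lambda s,y,n:(s*X+y*Y+n*N)
names=["NL","FL","FR","NR","main","fan","heat","belt"]
loc=np.array([L(-.1075,.135,0),L(.1075,.135,0),L(.1075,-.135,0),L(-.1075,-.135,0)]+[L(-.045,y,.005) for y in(.088,.026,-.03,-.086)])
si=[S(275,463),S(22,190),S(418,2),S(668,262),(240.19,191.29),(256.62,183.5),(270.21,176.59),(283.33,170.28)]
to=[T(32,378),T(65,35),T(505,80),T(460,428),(224,177.05),(240.74,179.14),(255.99,180.63),(271.15,182.44)]
P=[];
for n,a,b in zip(names,si,to):
    p,g=tri(a,b); P.append(p); print(n,p.round(4),"gap",round(g,4))
P=np.array(P)
a,b=loc-loc.mean(0),P-P.mean(0)
yaw=np.arctan2((a[:,0]*b[:,1]-a[:,1]*b[:,0]).sum(),(a[:,:2]*b[:,:2]).sum())
Rz=R.from_euler("z",yaw); C=P.mean(0)-Rz.apply(loc.mean(0))
E
cat > run.py <<'E'
from fit import *
print("yaw deg",np.degrees(yaw),"C",C.round(4)); print((P-C-Rz.apply(loc)).round(4))
U,s,V=np.linalg.svd(P-P.mean(0)); print("free plane normal in panel yaw",Rz.inv().apply(V[2]).round(3))
for n,pts in(("side",si),("top",to)):
    print(n,[np.round(proj(n,C+Rz.apply(l))-u,1).tolist() for l,u in zip(loc,pts)])
for n,y in(("main",.088),("fan",.026),("heat",-.03),("belt",-.086)):
    print(n,"far off",(C+Rz.apply(L(-.045+.0145,y,.011))).round(4))
E
python3 run.py
```

```text
NL [0.4945 0.1945 0.1848] gap 0.0032
FL [0.6993 0.1748 0.2288] gap 0.0034
FR [ 0.6715 -0.0896  0.2467] gap 0.0059
NR [ 0.4684 -0.0684  0.18  ] gap 0.0062
main [0.5507 0.1424 0.1971] gap 0.0019
fan [0.5437 0.0808 0.1971] gap 0.0021
heat [0.5391 0.0249 0.1972] gap 0.0027
belt [ 0.5332 -0.0306  0.1971] gap 0.0032
yaw deg -5.6866272821018375 C [0.585  0.0516 0.2058]
[[ 0.0007 -0.0019  0.0013]
 [-0.0037 -0.0007  0.0006]
 [-0.0047  0.0036  0.0185]
 [ 0.0014  0.0039 -0.0035]
 [ 0.0018 -0.0013 -0.0043]
 [ 0.001  -0.0012 -0.0042]
 [ 0.0019 -0.0013 -0.0042]
 [ 0.0016 -0.0011 -0.0043]]
free plane normal in panel yaw [ 0.264 -0.02  -0.964]
side [[0.3, 0.9], [-0.4, -0.1], [0.4, 4.1], [2.2, -1.1], [0.4, -0.7], [0.3, -0.8], [0.7, -0.6], [0.7, -0.7]]
top [[-0.7, -0.1], [-0.5, -1.3], [0.0, -0.8], [0.7, -0.4], [-0.6, 0.1], [-0.5, -0.1], [-0.6, 0.1], [-0.5, -0.1]]
main far off [0.5617 0.1424 0.2102]
fan far off [0.5556 0.0807 0.2102]
heat far off [0.5501 0.0249 0.2102]
belt far off [ 0.5445 -0.0308  0.2102]
```

```bash
cat > p.py <<'E'
import io,contextlib
with contextlib.redirect_stdout(io.StringIO()):
    from fit import *
k=[0,1,4,5,6,7]; a=loc[k]-loc[k].mean(0); b=P[k]-P[k].mean(0)
yaw=np.arctan2((a[:,0]*b[:,1]-a[:,1]*b[:,0]).sum(),(a[:,:2]*b[:,:2]).sum())
Rz=R.from_euler("z",yaw); C=P[k].mean(0)-Rz.apply(loc[k].mean(0))
RES=P[k]-C-Rz.apply(loc[k])
Xw,Nw=Rz.apply(X),Rz.apply(N)
YS={"main":.088,"fan":.026,"heat":-.03,"belt":-.086}
tx=-Nw; 
def target(sgn): ty=sgn*Xw; return R.from_matrix(np.c_[tx,ty,np.cross(tx,ty)])
def plan(name,n,s=-.045+.0145):
    "tip centre at panel coords s (slope), n above sheet, over rocker name"
    st=arm.read_state(); R0=R.from_quat(st["eef_rot"])
    y0=R0.as_matrix()[:,1]; sg=1 if y0@Xw>0 else -1; Rt=target(sg)
    tcp=C+Rz.apply(L(s,YS[name],n+arm.tips_ahead))
    d=tcp-st["tcp_pos"]
    tip=np.array(st["tcp_pos"])+R0.as_matrix()[:,0]*arm.tips_ahead
    q=Rz.inv().apply(tip-C)
    print(name,"tcp target",tcp.round(4),"travel tool cm",(R0.inv().apply(d)*100).round(2),"in final axes",(Rt.inv().apply(d)*100).round(2),"rot deg",np.degrees((R0.inv()*Rt).as_rotvec()).round(2))
    print(" tip panel s,y,n mm",(np.array([q@X,q[1],q@N])*1000).round(1),"t",st["time"],"F",np.round(st["wrist_force"],2),"FN",round(float(np.dot(st["wrist_force"],Nw)),2),"open",round(st["opening"],4),"J",np.round(st["joint_pos"],2))
E
python3 - <<'E'
from p import *
print(np.degrees(yaw),C,RES.round(4).tolist())
plan("main",.08)
for k in YS: print(k,(C+Rz.apply(L(-.045+.0145,YS[k],.011))).round(4))
E
```

```text
-5.149480767106644 [0.58598256 0.05060616 0.20331238] [[0.0011, -0.0, 0.0038], [-0.0036, -0.0008, 0.0031], [0.0017, 0.0001, -0.0018], [0.0003, 0.0002, -0.0017], [0.0007, 0.0001, -0.0017], [-0.0001, 0.0004, -0.0018]]
main tcp target [0.5424 0.1429 0.2997] travel tool cm [-55.12  -4.34 -39.59] in final axes [  1.4  -27.63  62.12] rot deg [ -96.94 -119.74   26.44]
 tip panel s,y,n mm [-327.9 -546.   123.4] t 0.1 F [-0.13 -0.16  0.28] FN 0.29 open 0.0853 J [-1.13  0.21 -0.03  1.32  0.    1.57]
main [0.5619 0.1411 0.2077]
fan [0.5563 0.0794 0.2077]
heat [0.5513 0.0236 0.2077]
belt [ 0.5463 -0.0322  0.2077]
```

Tool y is the approach axis, so I fix that in the helper.

```bash
python3 - <<'E'
s=open("p.py").read()
s=s.replace("tx=-Nw; \ndef target(sgn): ty=sgn*Xw; return","ty=-Nw\ndef target(sgn): tx=sgn*Xw; return")
s=s.replace("y0=R0.as_matrix()[:,1]","y0=R0.as_matrix()[:,0]").replace('R0.as_matrix()[:,0]*arm.tips','R0.as_matrix()[:,1]*arm.tips')
open("p.py","w").write(s)
E
python3 - <<'E'
from p import *
plan("main",.08)
print(R.from_quat(arm.read_state()["eef_rot"]).as_matrix().round(2))
for n,m,t,z in (("mug",(363,166),(369,168),.095),("carton",0,(375,232),.075),("tape",0,(163,169),.297)):
    o,d=ray("top",t); print(n,(o+d*(z-o[2])/d[2]).round(3))
E
```

```text
main tcp target [0.5424 0.1429 0.2997] travel tool cm [-55.12  -4.34 -39.59] in final axes [-27.63   1.4  -62.12] rot deg [ 3.26 30.46 11.73]
 tip panel s,y,n mm [-312.  -533.2   94.5] t 0.1 F [-0.13 -0.16  0.28] FN 0.29 open 0.0853 J [-1.13  0.21 -0.03  1.32  0.    1.57]
[[-0.9  -0.    0.43]
 [-0.43  0.   -0.9 ]
 [-0.   -1.   -0.  ]]
mug [ 0.606 -0.422  0.095]
carton [ 0.355 -0.446  0.075]
tape [0.562 0.344 0.297]
```

>>> jog_arm:
  series:
    - {"grip": 0,"travel": [0,-3,0],"rotation": [0,0,0]}
    - {"grip": 0,"travel": [0,-3,0],"rotation": [0,0,0]}
    - {"grip": 0,"travel": [0,-2,0],"rotation": [0.8,7.6,2.9]}
    - {"grip": 0,"travel": [0,0,0],"rotation": [0.8,7.6,2.9]}
    - {"grip": 0,"travel": [0,0,0],"rotation": [0.8,7.6,2.9]}
    - {"grip": 0,"travel": [0,0,0],"rotation": [0.8,7.6,2.9]}
    - {"grip": 0,"travel": [-1.5,0,-3],"rotation": [0,0,0]}
    - {"grip": 0,"travel": [-1.5,0,-3],"rotation": [0,0,0]}
    - {"grip": 0,"travel": [-1.5,0,-3],"rotation": [0,0,0]}
    - {"grip": 0,"travel": [-1.5,0,-3],"rotation": [0,0,0]}
  squeeze: 30

```text
time: 1.1
tcp_pos: [0.2853, -0.3366, 0.3486]
eef_rot: [-0.116, -0.702, 0.702, -0.033]
wrist_force: [0.8, -0.6, -0.2]
opening: 0.0002
```

```bash
python3 -c "
from p import *
plan('main',.08)"
```

```text
main tcp target [0.5424 0.1429 0.2997] travel tool cm [-18.34   9.51 -50.56] in final axes [-19.82   9.22 -50.06] rot deg [ 0.31 -1.67 -0.06]
 tip panel s,y,n mm [-228.7 -412.5  172.2] t 1.1 F [ 0.78 -0.64 -0.17] FN -0.34 open 0.0002 J [-0.98 -0.03 -0.09  1.38  0.17  2.29]
```

>>> jog_arm:
  series:
    - {"grip": 0,"travel": [-1.4,0,-3.6],"rotation": [0,0,0]}
    - {"grip": 0,"travel": [-1.4,0,-3.6],"rotation": [0,0,0]}
    - {"grip": 0,"travel": [-1.4,0,-3.6],"rotation": [0,0,0]}
    - {"grip": 0,"travel": [-1.4,0,-3.6],"rotation": [0,0,0]}
    - {"grip": 0,"travel": [-1.4,0,-3.6],"rotation": [0,0,0]}
    - {"grip": 0,"travel": [-1.4,0,-3.6],"rotation": [0,0,0]}
    - {"grip": 0,"travel": [-1.4,0,-3.6],"rotation": [0,0,0]}
    - {"grip": 0,"travel": [-1.4,0,-3.6],"rotation": [0,0,0]}
    - {"grip": 0,"travel": [-1.4,0,-3.6],"rotation": [0,0,0]}
    - {"grip": 0,"travel": [-1.4,0,-3.6],"rotation": [0,0,0]}
    - {"grip": 0,"travel": [-1.4,0,-3.6],"rotation": [0,0,0]}
    - {"grip": 0,"travel": [-1.4,0,-3.6],"rotation": [0,0,0]}
    - {"grip": 0,"travel": [0,0,0],"rotation": [0,0,0]}

```text
time: 2.4
tcp_pos: [0.4936, 0.0124, 0.3907]
eef_rot: [0.075, 0.724, -0.682, 0.072]
wrist_force: [-0.1, -0.1, 0.2]
opening: 0.0
```

```bash
python3 -c "
from p import *
plan('main',.04)"
```

```text
main tcp target [0.5507 0.1421 0.2606] travel tool cm [ -2.78  14.66 -12.16] in final axes [ -1.71  13.67 -13.44] rot deg [4.47 4.46 0.26]
 tip panel s,y,n mm [-47.8 -44.4 176.7] t 2.4 F [-0.14 -0.08  0.22] FN 0.24 open 0.0 J [-0.01  0.03  0.07  1.4   0.06  3.14]
```

Joint 6 reached its range end in this orientation, so I use the equivalent half turn about tool y (J6 near 0).

>>> jog_arm:
  series:
    - {"grip": 0,"travel": [0,0,0],"rotation": [0,-8.5,0]}
    - {"grip": 0,"travel": [0,0,0],"rotation": [0,-8.5,0]}
    - {"grip": 0,"travel": [0,0,0],"rotation": [0,-8.5,0]}
    - {"grip": 0,"travel": [0,0,0],"rotation": [0,-8.5,0]}
    - {"grip": 0,"travel": [0,0,0],"rotation": [0,-8.5,0]}
    - {"grip": 0,"travel": [0,0,0],"rotation": [0,-8.5,0]}
    - {"grip": 0,"travel": [0,0,0],"rotation": [0,-8.5,0]}
    - {"grip": 0,"travel": [0,0,0],"rotation": [0,-8.5,0]}
    - {"grip": 0,"travel": [0,0,0],"rotation": [0,-8.5,0]}
    - {"grip": 0,"travel": [0,0,0],"rotation": [0,-8.5,0]}
    - {"grip": 0,"travel": [0,0,0],"rotation": [0,-8.5,0]}
    - {"grip": 0,"travel": [0,0,0],"rotation": [0,-8.5,0]}
    - {"grip": 0,"travel": [0,0,0],"rotation": [0,-8.5,0]}
    - {"grip": 0,"travel": [0,0,0],"rotation": [0,-8.5,0]}
    - {"grip": 0,"travel": [0,0,0],"rotation": [0,-8.5,0]}
    - {"grip": 0,"travel": [0,0,0],"rotation": [0,-8.5,0]}
    - {"grip": 0,"travel": [0,0,0],"rotation": [0,-8.5,0]}
    - {"grip": 0,"travel": [0,0,0],"rotation": [0,-8.5,0]}
    - {"grip": 0,"travel": [0,0,0],"rotation": [0,-8.5,0]}
    - {"grip": 0,"travel": [0,0,0],"rotation": [0,-8.5,0]}

```text
time: 4.4
tcp_pos: [0.4833, 0.0044, 0.3847]
eef_rot: [-0.679, -0.017, -0.118, 0.725]
wrist_force: [-0.3, -0.5, 0.2]
opening: -0.0003
```

```bash
python3 -c "
from p import *
plan('main',.04)"
```

```text
main tcp target [0.5507 0.1421 0.2606] travel tool cm [ 2.21 14.17 13.55] in final axes [ 2.78 13.28 14.32] rot deg [-3.86 -3.5  -1.17]
 tip panel s,y,n mm [-58.7 -53.5 172.9] t 4.4 F [-0.32 -0.51  0.16] FN 0.21 open -0.0003 J [-0.02  0.02  0.05  1.4   0.06  0.13]
```

>>> jog_arm:
  series:
    - {"grip": 0,"travel": [0,0,0],"rotation": [-3.9,-3.5,-1.2]}
    - {"grip": 0,"travel": [0.7,2.3,3.6],"rotation": [0,0,0]}
    - {"grip": 0,"travel": [0.7,2.3,3.6],"rotation": [0,0,0]}
    - {"grip": 0,"travel": [0.7,2.3,3.6],"rotation": [0,0,0]}
    - {"grip": 0,"travel": [0.7,2.3,3.6],"rotation": [0,0,0]}
    - {"grip": 0,"travel": [0,0,0],"rotation": [0,0,0]}
    - {"grip": 0,"travel": [0,0,0],"rotation": [0,0,0]}

```text
time: 5.1
tcp_pos: [0.5411, 0.1441, 0.2959]
eef_rot: [0.709, 0.043, 0.105, -0.696]
wrist_force: [0.0, 0.2, 0.9]
opening: 0.0002
```

```bash
python3 -c "
from p import *
plan('main',.03)"
```

```text
main tcp target [0.5528 0.142  0.2508] travel tool cm [ 0.21  4.66 -0.07] in final axes [ 0.22  4.66 -0.11] rot deg [0.5  0.14 0.09]
 tip panel s,y,n mm [-32.6  88.8  76.6] t 5.1 F [0.04 0.18 0.87] FN 0.84 open 0.0002 J [ 0.31  0.16 -0.02  1.2  -0.09  0.39]
```

>>> jog_arm:
  series:
    - {"grip": 0,"travel": [0.1,1.5,0],"rotation": [0.5,0,0]}
    - {"grip": 0,"travel": [0.1,1.5,0],"rotation": [0,0,0]}
    - {"grip": 0,"travel": [0,1.6,0],"rotation": [0,0,0]}
    - {"grip": 0,"travel": [0,0,0],"rotation": [0,0,0]}
    - {"grip": 0,"travel": [0,0,0],"rotation": [0,0,0]}

```text
time: 5.6
tcp_pos: [0.5522, 0.1381, 0.2535]
eef_rot: [0.706, 0.043, 0.108, -0.699]
wrist_force: [-0.1, 0.1, 0.5]
opening: 0.0002
```

```bash
cat > look.py <<'E'
import sys
from p import *
tag,(x,y,w,h)=sys.argv[1],(195,115,115,100)
ims=[]
for n,(x,y,w,h) in {"side":(195,115,120,95),"top":(200,120,100,80)}.items():
    im=cv2.cvtColor(arm.grab_frame(n),cv2.COLOR_RGB2BGR); c=cv2.resize(im[y:y+h,x:x+w],(384,304),interpolation=cv2.INTER_CUBIC); ims.append(c)
cv2.imwrite(f"pics/{tag}.png",np.hstack(ims))
E
python3 -c "
from p import *
plan('main',.015)
st=arm.read_state();t=np.array(st['tcp_pos'])+R.from_quat(st['eef_rot']).as_matrix()[:,1]*arm.tips_ahead
u=proj('side',t);v=proj('top',t);print('tip in crop side',((u-[195,115])*3.2).round(),'top',((v-[200,120])*3.84).round()+[384,0])"; python3 look.py a1
```

```text
main tcp target [0.5559 0.1417 0.2361] travel tool cm [-0.05  1.78  0.39] in final axes [-0.04  1.78  0.39] rot deg [ 0.04 -0.13  0.28]
 tip panel s,y,n mm [-30.   84.   32.8] t 5.6 F [-0.08  0.08  0.48] FN 0.49 open 0.0002 J [ 0.29  0.18 -0.1   1.09 -0.08  0.37]
tip in crop side [144. 210.] top [478. 206.]
```

View pics/a1.png

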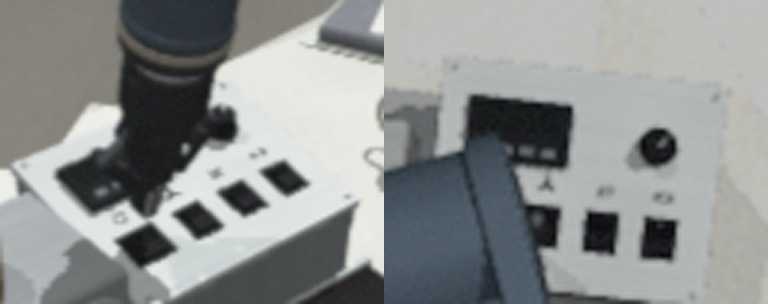

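Tip at side crop (148,212) against predicted (144,210): the tip is shut and sits behind and above the main rocker at (146,243), as intended. Descend guardedly.

>>> jog_arm:
  series:
    - {"grip": 0,"travel": [0.1,0.6,0.4],"rotation": [0,0,0]}
    - {"grip": 0,"travel": [0,0.6,0],"rotation": [0,0,0]}
    - {"grip": 0,"travel": [0,0.4,0],"rotation": [0,0,0]}
    - {"grip": 0,"travel": [0,0,0],"rotation": [0,0,0]}
    - {"grip": 0,"travel": [0,0,0],"rotation": [0,0,0]}

```text
time: 6.2
tcp_pos: [0.5579, 0.1425, 0.2386]
eef_rot: [0.705, 0.044, 0.109, -0.699]
wrist_force: [0.4, 0.8, 0.4]
opening: -0.0
```

```bash
python3 -c "
from p import *
plan('main',.010,-.0285)"
```

```text
main tcp target [0.5589 0.1414 0.2316] travel tool cm [-0.04  0.7  -0.1 ] in final axes [-0.04  0.7  -0.1 ] rot deg [-0.02 -0.12  0.41]
 tip panel s,y,n mm [-27.9  89.   17. ] t 6.2 F [0.4  0.78 0.4 ] FN 0.32 open -0.0 J [ 0.29  0.2  -0.12  1.05 -0.08  0.37]
```

>>> jog_arm:
  series:
    - {"grip": 0,"travel": [0,0.2,0],"rotation": [0,0,0]}
    - {"grip": 0,"travel": [0,0.2,0],"rotation": [0,0,0]}
    - {"grip": 0,"travel": [0,0.2,0],"rotation": [0,0,0]}
    - {"grip": 0,"travel": [0,0.1,0],"rotation": [0,0,0]}

```text
time: 6.6
tcp_pos: [0.5603, 0.1423, 0.2323]
eef_rot: [0.705, 0.045, 0.11, -0.699]
wrist_force: [-0.7, -0.2, 2.2]
opening: -0.0002
```

```bash
python3 -c "
from p import *
plan('main',.005,-.0285)"
```

```text
main tcp target [0.5599 0.1413 0.2267] travel tool cm [-0.15  0.54 -0.1 ] in final axes [-0.14  0.54 -0.1 ] rot deg [-0.03 -0.13  0.55]
 tip panel s,y,n mm [-26.8  89.   10.4] t 6.6 F [-0.67 -0.17  2.17] FN 2.26 open -0.0002 J [ 0.29  0.2  -0.13  1.03 -0.08  0.37]
```

>>> jog_arm:
  series:
    - {"grip": 0,"travel": [-0.1,0.1,0],"rotation": [0,0,0]}
    - {"grip": 0,"travel": [0,0.15,0],"rotation": [0,0,0]}
    - {"grip": 0,"travel": [0,0.15,0],"rotation": [0,0,0]}

```text
time: 6.9
tcp_pos: [0.5605, 0.1423, 0.2293]
eef_rot: [0.705, 0.045, 0.11, -0.699]
wrist_force: [-7.0, -1.6, 14.4]
opening: 0.0001
```

```bash
python3 -c "
from p import *
plan('main',.005,-.0285)"
```

```text
main tcp target [0.5599 0.1413 0.2267] travel tool cm [-0.11  0.24 -0.11] in final axes [-0.11  0.24 -0.11] rot deg [-0.07 -0.15  0.66]
 tip panel s,y,n mm [-27.2  89.1   7.4] t 6.9 F [-6.97 -1.58 14.39] FN 15.49 open 0.0001 J [ 0.29  0.2  -0.14  1.02 -0.08  0.37]
```

>>> jog_arm:
  series:
    - {"grip": 0,"travel": [0,-0.3,0],"rotation": [0,0,0]}
    - {"grip": 0,"travel": [0,-2,0],"rotation": [0,0,0]}
    - {"grip": 0,"travel": [0,-2,0],"rotation": [0,0,0]}
    - {"grip": 0,"travel": [0,-2,-3],"rotation": [0,0,0]}
    - {"grip": 0,"travel": [0,-1,-4],"rotation": [0,0,0]}
    - {"grip": 0,"travel": [0,0,-4],"rotation": [0,0,0]}
    - {"grip": 0,"travel": [0,0,-4],"rotation": [0,0,0]}
    - {"grip": 0,"travel": [0,0,0],"rotation": [0,0,0]}

```text
time: 7.7
tcp_pos: [0.5277, -0.0091, 0.3012]
eef_rot: [0.705, 0.046, 0.107, -0.699]
wrist_force: [0.2, 1.1, -0.9]
opening: -0.0003
```

```bash
python3 -c "
from p import *
plan('belt',.03,-.0285)"; python3 look.py a2
```

```text
belt tcp target [ 0.5391 -0.0315  0.2512] travel tool cm [ 0.23  5.17 -2.14] in final axes [ 0.27  5.17 -2.13] rot deg [-0.09  0.11  0.43]
 tip panel s,y,n mm [-31.  -64.7  81.7] t 7.7 F [ 0.23  1.1  -0.87] FN -0.88 open -0.0003 J [-0.01  0.08 -0.11  1.17 -0.02  0.08]
```

View pics/a2.png

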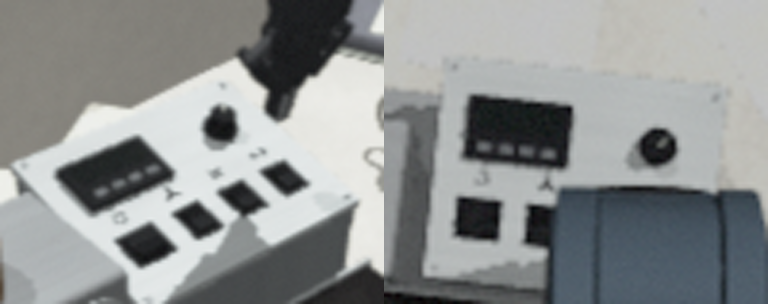

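Main rocker visible at side crop (146,243), knob and fan unchanged, but its tilt is too small to judge here. I zoom on it, before against after, with contrast stretched.

```bash
cat > cmp.py <<'E'
import sys
from h import *
tag=sys.argv[1]; rows=[]
for n,(x,y,w,h) in {"side":(228,162,66,42),"top":(215,168,64,24)}.items():
    a=cv2.imread(f"pics/{n}0.png"); b=cv2.cvtColor(arm.grab_frame(n),cv2.COLOR_RGB2BGR); cv2.imwrite(f"pics/{n}_{tag}.png",b)
    f=lambda i:cv2.resize(np.clip((i[y:y+h,x:x+w].astype(float)-10)*3.2,0,255).astype(np.uint8),(398,int(398*h/w)),interpolation=cv2.INTER_CUBIC)
    rows.append(np.hstack([f(a),f(b)]))
cv2.imwrite(f"pics/cmp_{tag}.png",np.vstack(rows))
E
python3 cmp.py m1
```

```text
(no output)
```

View pics/cmp_m1.png

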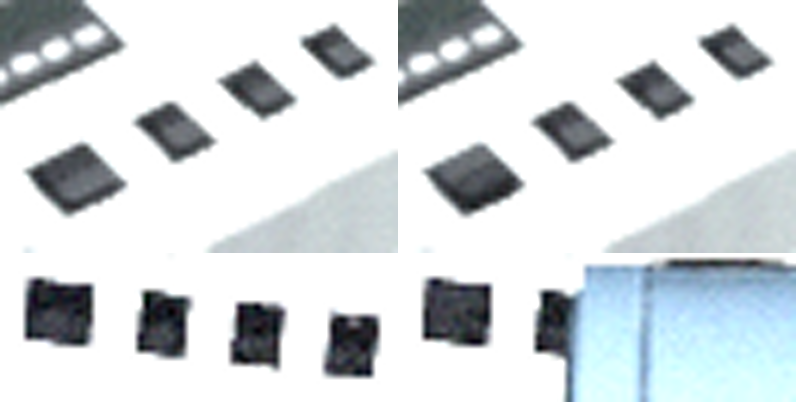

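The main rocker's shading has reversed (before: bright near half; after: bright far half, dark near half), so it is on. The other three look unchanged. Now the belt switch.

>>> jog_arm:
  series:
    - {"grip": 0,"travel": [0.2,0,-2.1],"rotation": [0,0,0]}
    - {"grip": 0,"travel": [0.1,2,0],"rotation": [0,0,0.4]}
    - {"grip": 0,"travel": [0,2,0],"rotation": [0,0,0]}
    - {"grip": 0,"travel": [0,1,0],"rotation": [0,0,0]}
    - {"grip": 0,"travel": [0,0,0],"rotation": [0,0,0]}
    - {"grip": 0,"travel": [0,0,0],"rotation": [0,0,0]}

```text
time: 8.5
tcp_pos: [0.5411, -0.0207, 0.2509]
eef_rot: [0.704, 0.047, 0.1, -0.701]
wrist_force: [-0.4, -0.2, 0.7]
opening: -0.0001
```

```bash
python3 -c "
from p import *
plan('belt',.018,-.0285)"
```

```text
belt tcp target [ 0.5416 -0.0317  0.2394] travel tool cm [-0.11  1.14 -1.1 ] in final axes [-0.1   1.15 -1.09] rot deg [-0.36  0.86 -0.07]
 tip panel s,y,n mm [-27.6 -74.9  29.5] t 8.5 F [-0.39 -0.23  0.74] FN 0.8 open -0.0001 J [-0.04  0.12 -0.18  1.06 -0.    0.04]
```

>>> jog_arm:
  series:
    - {"grip": 0,"travel": [-0.1,0,-1.1],"rotation": [-0.4,0.9,0]}
    - {"grip": 0,"travel": [-0.1,0.5,0],"rotation": [0,0,0]}
    - {"grip": 0,"travel": [0,0.5,0],"rotation": [0,0,0]}
    - {"grip": 0,"travel": [0,0,0],"rotation": [0,0,0]}
    - {"grip": 0,"travel": [0,0,0],"rotation": [0,0,0]}

```text
time: 9.0
tcp_pos: [0.541, -0.0324, 0.242]
eef_rot: [0.706, 0.042, 0.107, -0.699]
wrist_force: [1.0, -0.5, 0.4]
opening: 0.0001
```

```bash
python3 -c "
from p import *
plan('belt',.010,-.0285)"
```

```text
belt tcp target [ 0.5433 -0.0319  0.2316] travel tool cm [-0.    1.06  0.07] in final axes [0.   1.06 0.07] rot deg [ 0.06 -0.1   0.1 ]
 tip panel s,y,n mm [-28.5 -86.7  20.6] t 9.0 F [ 1.02 -0.48  0.35] FN 0.13 open 0.0001 J [-0.06  0.12 -0.21  1.03 -0.01  0.04]
```

>>> jog_arm:
  series:
    - {"grip": 0,"travel": [0,0.25,0],"rotation": [0,0,0]}
    - {"grip": 0,"travel": [-0.03,0.25,0],"rotation": [0,0,0]}
    - {"grip": 0,"travel": [-0.03,0.2,0],"rotation": [0,0,0]}
    - {"grip": 0,"travel": [-0.03,0.2,0],"rotation": [0,0,0]}
    - {"grip": 0,"travel": [0,0.1,0],"rotation": [0,0,0]}

```text
time: 9.5
tcp_pos: [0.5434, -0.0325, 0.2325]
eef_rot: [0.706, 0.043, 0.108, -0.699]
wrist_force: [0.6, -0.5, 3.3]
opening: -0.0001
```

```bash
python3 -c "
from p import *
plan('belt',.0075,-.0285)"
```

```text
belt tcp target [ 0.5438 -0.0319  0.2292] travel tool cm [-0.04  0.33  0.06] in final axes [-0.04  0.33  0.06] rot deg [ 0.06 -0.1   0.27]
 tip panel s,y,n mm [-28.  -86.6  10.8] t 9.5 F [ 0.59 -0.47  3.3 ] FN 3.1 open -0.0001 J [-0.06  0.13 -0.22  1.01 -0.01  0.04]
```

>>> jog_arm:
  series:
    - {"grip": 0,"travel": [0,0.12,0],"rotation": [0,0,0]}
    - {"grip": 0,"travel": [0,0.12,0],"rotation": [0,0,0]}

```text
time: 9.7
tcp_pos: [0.5439, -0.0326, 0.2304]
eef_rot: [0.706, 0.043, 0.108, -0.699]
wrist_force: [-3.4, -0.6, 10.4]
opening: 0.0001
```

```bash
python3 -c "
from p import *
plan('belt',.0075,-.0285)"
```

```text
belt tcp target [ 0.5438 -0.0319  0.2292] travel tool cm [-0.05  0.12  0.06] in final axes [-0.05  0.12  0.06] rot deg [ 0.07 -0.1   0.3 ]
 tip panel s,y,n mm [-27.9 -86.6   8.7] t 9.7 F [-3.4  -0.64 10.35] FN 10.82 open 0.0001 J [-0.06  0.13 -0.23  1.   -0.01  0.04]
```

>>> jog_arm:
  series:
    - {"grip": 0,"travel": [0,-0.3,0],"rotation": [0,0,0]}
    - {"grip": 0,"travel": [0,-2,0],"rotation": [0,0,0]}
    - {"grip": 0,"travel": [0,-2,0],"rotation": [0,0,0]}
    - {"grip": 0,"travel": [0,-3,0],"rotation": [0,0,0]}
    - {"grip": 0,"travel": [0,0,0],"rotation": [0,0,0]}
    - {"grip": 0,"travel": [0,0,0],"rotation": [0,0,0]}

```text
time: 10.3
tcp_pos: [0.5262, -0.0308, 0.302]
eef_rot: [0.706, 0.042, 0.106, -0.699]
wrist_force: [-0.5, -0.4, -0.8]
opening: 0.0002
```

```bash
python3 cmp.py b1; python3 -c "
from p import *
plan('heat',.03,-.0285)"
```

```text
heat tcp target [0.5441 0.0243 0.2512] travel tool cm [0.2  5.2  5.65] in final axes [0.21 5.21 5.64] rot deg [ 0.05 -0.09 -0.02]
 tip panel s,y,n mm [-30.6 -86.4  82.1] t 10.4 F [0.12 0.09 0.28] FN 0.25 open -0.0002 J [-0.05  0.08 -0.1   1.18 -0.01  0.04]
```

View pics/cmp_b1.png

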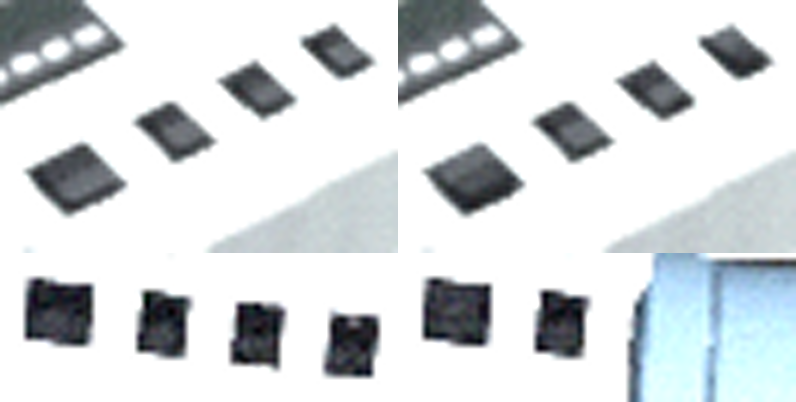

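The belt rocker at (735,52) now has a dark near half, so main and belt are on. Fan and heater still have bright near halves (off). Now the heater.

>>> jog_arm:
  series:
    - {"grip": 0,"travel": [0.1,0,2.8],"rotation": [0,0,0]}
    - {"grip": 0,"travel": [0.1,0,2.8],"rotation": [0,0,0]}
    - {"grip": 0,"travel": [0,2,0],"rotation": [0,0,0]}
    - {"grip": 0,"travel": [0,2,0],"rotation": [0,0,0]}
    - {"grip": 0,"travel": [0,1,0],"rotation": [0,0,0]}
    - {"grip": 0,"travel": [0,0,0],"rotation": [0,0,0]}
    - {"grip": 0,"travel": [0,0,0],"rotation": [0,0,0]}

```text
time: 11.1
tcp_pos: [0.5424, 0.0256, 0.2464]
eef_rot: [0.707, 0.039, 0.104, -0.699]
wrist_force: [-0.0, 0.6, 0.9]
opening: -0.0003
```

```bash
python3 -c "
from p import *
plan('heat',.020,-.0285)"
```

```text
heat tcp target [0.5462 0.0241 0.2414] travel tool cm [ 0.28  0.57 -0.11] in final axes [ 0.28  0.57 -0.11] rot deg [ 0.13 -0.12 -0.44]
 tip panel s,y,n mm [-31.5 -28.9  25.7] t 11.1 F [-0.01  0.57  0.92] FN 0.92 open -0.0003 J [ 0.06  0.13 -0.18  1.06 -0.03  0.15]
```

>>> jog_arm:
  series:
    - {"grip": 0,"travel": [0.3,0.4,-0.1],"rotation": [0,0,-0.4]}
    - {"grip": 0,"travel": [0,0.2,0],"rotation": [0,0,0]}
    - {"grip": 0,"travel": [0,0,0],"rotation": [0,0,0]}
    - {"grip": 0,"travel": [0,0,0],"rotation": [0,0,0]}

```text
time: 11.5
tcp_pos: [0.5474, 0.0235, 0.2427]
eef_rot: [0.706, 0.042, 0.107, -0.698]
wrist_force: [0.3, 0.6, 0.1]
opening: -0.0001
```

```bash
python3 -c "
from p import *
plan('heat',.011,-.0285)"
```

```text
heat tcp target [0.5481 0.0239 0.2326] travel tool cm [-0.15  1.    0.05] in final axes [-0.15  1.    0.04] rot deg [ 0.12 -0.18  0.14]
 tip panel s,y,n mm [-26.9 -30.5  21. ] t 11.5 F [0.34 0.57 0.1 ] FN 0.04 open -0.0001 J [ 0.06  0.13 -0.19  1.04 -0.03  0.15]
```

>>> jog_arm:
  series:
    - {"grip": 0,"travel": [-0.1,0.25,0],"rotation": [0,0,0]}
    - {"grip": 0,"travel": [-0.04,0.25,0],"rotation": [0,0,0]}
    - {"grip": 0,"travel": [-0.03,0.2,0],"rotation": [0,0,0]}
    - {"grip": 0,"travel": [-0.03,0.2,0],"rotation": [0,0,0]}
    - {"grip": 0,"travel": [0,0.1,0],"rotation": [0,0,0]}

```text
time: 12.0
tcp_pos: [0.5486, 0.0235, 0.2331]
eef_rot: [0.706, 0.043, 0.109, -0.698]
wrist_force: [0.5, -0.4, 2.2]
opening: 0.0002
```

```bash
python3 -c "
from p import *
plan('heat',.008,-.0285)"
```

```text
heat tcp target [0.5487 0.0238 0.2297] travel tool cm [-0.07  0.34  0.04] in final axes [-0.07  0.34  0.04] rot deg [ 0.1  -0.19  0.33]
 tip panel s,y,n mm [-27.7 -30.4  11.4] t 12.0 F [ 0.47 -0.42  2.25] FN 2.09 open 0.0002 J [ 0.06  0.14 -0.21  1.01 -0.03  0.15]
```

>>> jog_arm:
  series:
    - {"grip": 0,"travel": [0,0.12,0],"rotation": [0,0,0]}
    - {"grip": 0,"travel": [0,0.14,0],"rotation": [0,0,0]}

```text
time: 12.2
tcp_pos: [0.5493, 0.0234, 0.2307]
eef_rot: [0.706, 0.043, 0.109, -0.698]
wrist_force: [-3.2, 0.7, 9.0]
opening: 0.0003
```

```bash
python3 -c "
from p import *
plan('heat',.0085,-.0285)"
```

```text
heat tcp target [0.5486 0.0239 0.2302] travel tool cm [-0.08  0.04  0.04] in final axes [-0.08  0.04  0.04] rot deg [ 0.1  -0.19  0.35]
 tip panel s,y,n mm [-27.5 -30.5   8.9] t 12.2 F [-3.25  0.7   8.99] FN 9.48 open 0.0003 J [ 0.06  0.14 -0.21  1.   -0.03  0.15]
```

>>> jog_arm:
  series:
    - {"grip": 0,"travel": [0,0.05,0],"rotation": [0,0,0]}
    - {"grip": 0,"travel": [0,-0.3,0],"rotation": [0,0,0]}
    - {"grip": 0,"travel": [0,-2,0],"rotation": [0,0,0]}
    - {"grip": 0,"travel": [0,-3,0],"rotation": [0,0,0]}
    - {"grip": 0,"travel": [0,-3,0],"rotation": [0,0,0]}
    - {"grip": 0,"travel": [0,-2,-4],"rotation": [0,0,0]}
    - {"grip": 0,"travel": [0,0,-4],"rotation": [0,0,0]}
    - {"grip": 0,"travel": [0,0,-4],"rotation": [0,0,0]}
    - {"grip": 0,"travel": [0,0,-4],"rotation": [0,0,0]}
    - {"grip": 0,"travel": [0,0,-4],"rotation": [0,0,0]}
    - {"grip": 0,"travel": [0,0,0],"rotation": [0,0,0]}
    - {"grip": 0,"travel": [0,0,0],"rotation": [0,0,0]}

```text
time: 13.4
tcp_pos: [0.505, -0.1795, 0.3321]
eef_rot: [0.706, 0.042, 0.105, -0.699]
wrist_force: [1.0, 0.5, 1.1]
opening: -0.0003
```

```bash
python3 cmp.py h1; python3 -c "
from p import *
plan('heat',.03,-.0285)
for n in('side','top'):
    a,b=[cv2.GaussianBlur(cv2.imread(f'pics/{n}{t}.png'),(3,3),0).astype(int) for t in('0','_h1')]
    for k,(x,y,w,h) in ({'tape':(145,150,38,38),'knife':(80,145,55,25),'mug':(345,145,45,40),'carton':(350,208,50,45),'knob':(264,151,15,15)} if n=='top' else {'tape':(150,178,50,45),'knife':(45,220,85,38),'mug':(308,136,36,36),'knob':(256,145,18,18)}).items():
        print(n,k,'max/mean diff',np.abs(a-b)[y:y+h,x:x+w].max(),np.abs(a-b)[y:y+h,x:x+w].mean().round(2))"
```

```text
heat tcp target [0.5441 0.0243 0.2512] travel tool cm [ 0.37  8.34 20.55] in final axes [ 0.32  8.35 20.54] rot deg [ 0.04  0.1  -0.04]
 tip panel s,y,n mm [ -31.8 -235.4  113.5] t 13.5 F [-0.35  0.78  0.81] FN 0.88 open 0.0001 J [-0.37  0.11  0.01  1.27  0.06 -0.28]
side tape max/mean diff 3 0.84
side knife max/mean diff 3 1.1
side mug max/mean diff 3 1.05
side knob max/mean diff 2 1.0
top tape max/mean diff 9 6.23
top knife max/mean diff 9 6.63
top mug max/mean diff 125 10.28
top carton max/mean diff 142 26.58
top knob max/mean diff 9 5.77
```

View pics/cmp_h1.png

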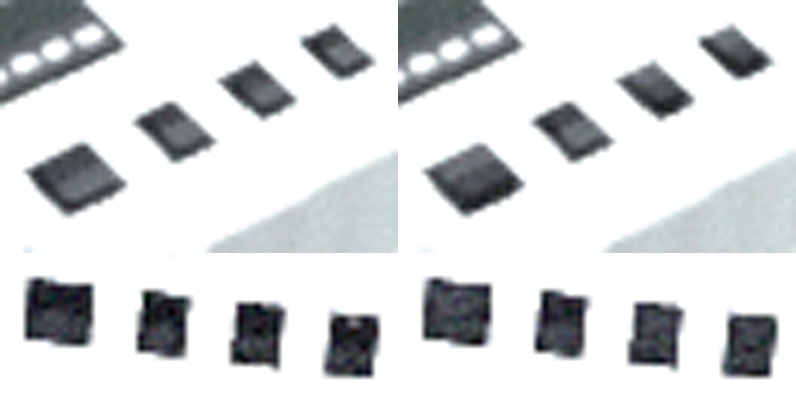

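Main, heater and belt now show dark near halves (on). Fan still has its bright near half (off). The top-view difference at the mug and carton is probably the arm or its shadow, so I check once.

View pics/top_h1.png

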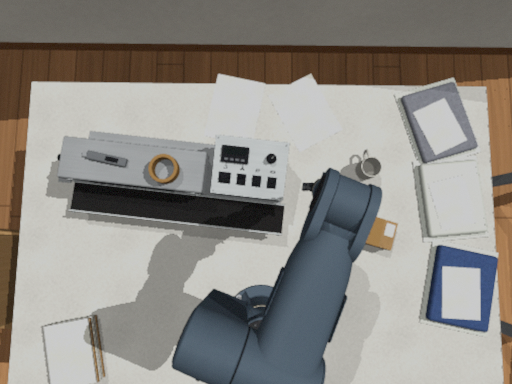

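The carton (right edge at about (396,225)) and mug (369,168) are where they were, with the arm partly above the carton in the view only. The gripper is free in the air. Handing in.

```bash
python3 -c "
from bench import arm
print(arm.close_job(), arm.read_state()['time'])"
```

```text
the job is handed in; nothing more can be done
the job is handed in; nothing more can be done
```

I tipped the main, belt and heater switches on, in that order, and handed the job in at about 13.5 s of the 42 s allowed. No verdict was reported.

- **Presses:** each was a push of the shut fingertips on the far half of the rocker. The last readings before backing off were about 15 N on main, 11 N on belt and 9.5 N on heater, under the 25 N limit. I only read the force at the end of each move, so a higher peak between readings would not show. All three were above the 4 N at which the switch seat starts to give.
- **Switches:** the last pictures show main, belt and heater over, with their shading reversed from the start, and the fan still off. I judged this by shading only and did not measure the rocker angles.
- **Other things:** the knob, tape roll and knife are unchanged in both views, and the mug is unchanged in the side view. In the top view the mug and carton areas differed from the first picture, which I put down to the arm and its shadow. I checked those by eye: the mug and the visible part of the carton are in place, but the arm hid the rest of the carton.
- **Disagreements:**
  - The panel height from the two cameras varied by 3 to 4 mm between points, so I lowered by force.
  - One panel corner was about 18 mm off because the crop cut it, and I dropped it. I also left out a second corner that fitted poorly.
- **Joint 6:** it reached 3.14 rad, the end of its range, on the way in. I turned the tool half round about its own axis to get away from it.

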